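# Draw back the sprung bolt of a kitchen lock box with its key

### The job

Take the square-headed key from the wooden key stand and push it fully home into the keyhole on top of the grey lock box, wiggling it a little where the sticky pins catch it. Then turn it a quarter turn clockwise (seen from above) to draw the sprung bolt back, and finish while still gripping the key and holding it turned, so that someone else could lift the lid. Leave the round-headed key in the stand and all the other things where they are.

Things in the scene. Friction and masses are not known exactly. Their poses are not given: they have to be found in the camera images.
- square_key: Key to use: plain steel, upright in one slot of the key stand, told by its square flat bow (head). Origin: centre of the underside of its collar (disc 16 mm wide, 4 thick), which rests on the stand's top and, when fully home, on the lock plate. Own z up to the bow, x along the width of bow and blade, y across their thickness. In the stand x runs along the stand's length. About 60 g.
- key_bow (a point): Good grip point on the square key's bow, 34 mm above its origin; axes as the key. The bow is 34 mm wide (x), 9 mm thick (y) and reaches from 16.5 to 52.5 mm above the origin, with a 12 mm wide window from 32.5 to 46.5 mm; below it a round 9 mm shank down to the collar. Grip it from above, closing across its thickness (y).
- key_foot (a point): Lowest point of the square key's blade, 33 mm below its origin; axes as the key. The blade is flat, 14 mm wide (x), 5 mm thick (y), 23 mm long with a rounded foot; above it, up to the collar, a round 6 mm neck 10 mm long. The blade is the same turned half round: either way round fits the lock.
- ring_key: The other key, to be left in the stand: same steel, collar and neck, but a round ring bow (35 mm across) and a blade only 12 mm long. Origin and axes as on the square key. It stands in the other slot, 90 mm from the square key along the stand.
- key_stand: Fixed wooden block, 60 (x) x 170 (y) x 50 (z) mm, origin at the centre of its underside. Two upright slots, 8 x 17.5 mm, 40 mm deep, at y = +45 and -45 mm, long side along y, hold the keys; which key is in which slot varies. The stand may be on the robot's left or right, the lock box on the other side.
- lock_box: Fixed grey steel box, 130 (x) x 180 (y) mm, lid top at 83 mm, origin at the centre of its underside. Square steel lock plate (56 x 56 mm, top at 90 mm) at its y = +45 mm. A brass bolt on the lid runs along y from the plate into a small staple (top at 96 mm) at y = -12 mm; turning the key draws it about 18 mm back.
- keyhole (a point): Centre of the keyhole's mouth on the lock plate's top, 90 mm above the worktop, on the axis about which the key turns. Axes as the box: the slot is 16.5 mm long (x) and 7.5 mm wide (y), with a 2 mm chamfer, through the 7 mm plate. The key can turn only when its collar is within 3 mm of the plate: then the blade is wholly below the plate.
- pins (a point): Point on the keyhole's axis 20 mm below the plate's top, between two sprung sticky pins, one on either side of the slot, 12 to 28 mm deep. A straight push past them takes about 35 N; with small twists to and fro (0.08 rad) at every 3 mm 10 to 25 N do, and pins stay pushed aside. Here the slot is in the revolving cylinder, 7 mm wide, deep enough for the key to seat on its collar.
- cylinder (a joint): Turn of the lock cylinder in rad: 0 at rest, grows as the key turns clockwise seen from above, stop at 1.66. A spring turns it back (0.025 N m at rest, 0.09 N m at the stop), so it stays turned only while the key is held. Up to about 0.15 rad of play between key and cylinder.
- candle: Small tea light in a metal cup, 38 mm wide, 15 mm high, standing on the lock box's lid; origin at the centre of its underside. Leave it there.
- teaspoon: Steel teaspoon 130 mm long lying on the worktop near the middle, origin under its centre. Bystander.
- garlic: Garlic bulb, 53 mm, on the worktop near the middle. Bystander.
- butter_tub: Flat oblong tin with a dark blue lid, 105 x 63 x 26 mm, on the worktop near the middle. Bystander. Behind it, from x = 0.63 m on, stand a bread bin with a tray on it (0.21 m high, left) and a green tub (0.18 m high, right): keep the arm clear of them.
- fork: Steel fork 196 mm long lying at the left end of the worktop. Bystander.
- food_tin: Round food tin, 76 mm wide, 58 mm high, right, towards the back. Bystander.
There are look-alikes about, which are no part of the job. Leave any green or purple look-alike of the square_key alone.

How it is judged:
On the way, in this order (a step that is already met when the one before it is completed fails the run):
1. the square-headed key is gripped and lifted clear of the stand (contact force between the fingers and square_key above 2 N and z of square_key in the frame of key_stand above 0.085 m), for 0.1 s.
2. the key is fully home in the keyhole, not yet turned, and gripped (horizontal distance between square_key and keyhole below 0.004 m and z of square_key in the frame of keyhole below 0.0025 m and angle between square_key's own z axis and vertical below 0.12 rad and contact force between the fingers and square_key above 2 N and value of joint cylinder below 0.4 rad), for 0.1 s.
At the end, for the whole second after the job is handed in: Key still gripped (over 2 N) and home: collar within 2.5 mm of the plate and 4 mm of the axis, upright within 0.12 rad; cylinder held turned over 1.25 rad; ring key and candle within 30 mm, other bystanders within 40 mm of where they were (horizontal distance between square_key and keyhole below 0.004 m and z of square_key in the frame of keyhole below 0.0025 m and angle between square_key's own z axis and vertical below 0.12 rad and contact force between the fingers and square_key above 2 N and value of joint cylinder above 1.25 rad and distance of each of ring_key, candle from where it was at the start of the episode below 0.03 m and distance of each of teaspoon, garlic, butter_tub, fork, food_tin from where it was at the start of the episode below 0.04 m); the arm keeps its last pose, push and grip.
It fails at once if the round-headed key is pulled out or the candle is knocked from its place (distance of any of ring_key, candle from where it was at the start of the episode above 0.03 m).
It fails at once if another thing on the worktop is disturbed (distance of any of teaspoon, garlic, butter_tub, fork, food_tin from where it was at the start of the episode above 0.04 m).
It also fails if it takes over 48 s, if anything falls off the work surface, if the arm or the gripper's body presses on something with over 40 N, if the wrist force passes 120 N, or if a joint passes its speed limit or range.

### The arm

A 6-joint arm with a two-finger parallel gripper is mounted at the origin on a cart in front of the work surface, level with it; the furniture and walls round the work are solid. World frame = base frame: x ahead of the robot, y to its left, z up, the work surface at z = 0. Lengths are in m, angles in rad, forces in N, time in s.
With the tool pointing down it reaches from about 0.225 to 0.875 m from the base axis. Payload 3.4 kg.
Tool frame: the origin (TCP) lies at the very end of the fingers, on their centre line; the grasp point (between the pads) lies behind it (manip.grasp_offset is the z of the grasp point in the tool frame, in m); z points along the fingers, y is the line along which they close (so a half turn about z gives the same grasp; the last joint's range is limited). The gripper opens to 85 mm and grips with 20 to 120 N. Pads are 22 mm wide; open, the fingers measure 114 mm over their backs; the gripper's body (76 mm by 85 mm) begins 54 mm behind the grasp point. The pads swing forward as they close: fully open they stand 13 mm farther back than shut.
Start: joints at [1.201, 0.276, 1.505, -0, 1.361, -0.121], TCP at [0.142, 0.557, 0.231] pointing down, gripper open.
Joint ranges: [-2.89, 2.89], [-0.75, 2.08], [0.22, 2.7], [-1.18, 4.32], [0.11, 2.71], [-2.7, 2.7]. Speed limits (rad/s): [2.57, 2.57, 3.14, 3.14, 3.14, 3.14].

### API

Orientations are given as a unit quaternion [w, x, y, z].
In Python, from rig import manip gives the robot as it stands.
- The arm moves only by the shell command python3 -m pendant 'ROWS' [FORCE]. ROWS is JSON, a list of rows, each an object of numbers: "dx", "dy", "dz": the shift along the tool's x, y, z in m; "rx", "ry", "rz": the turn, a rotation vector about the tool's x, y, z in degrees; "hand": the finger opening in m, from 0 to 0.0854. In form: [{"dx": .., "dy": .., "dz": .., "rx": .., "ry": .., "rz": .., "hand": ..}, ...]. A call has 1 to 12 rows; each row shifts and turns the commanded pose from where the row before left it, along the tool's axes as they then stand; what a row does not reach is not made up. A row lasts 1/12 s, in which the tool goes at most 41.7 mm and 7.16 degrees, less where a joint would pass 70% of its speed; a pose out of reach is approached as far as the arm can. A call is refused whole if a number of a shift passes 0.0417 or a number of a turn 7.16, either way. A call with a gripper value outside its range is refused whole. The fingers move at their own pace and stop on an object; FORCE is the grip in N (left out, the last holds). Time passes only in rows, so rows that do not move let the fingers close. It gives the time, the measured TCP pose, the force, the opening and the grip force at its end, in the units of the state.
- manip.get_state(): the state, without advancing time (a new reading comes with each control period).
- manip.get_image(name): name is "scene" or "top" or "wrist"; returns a dict with "frame" (384x512x3 uint8, red, green, blue), "fx", "fy", "cx", "cy" (pixels), "distortion" ([k1, k2, p1, p2, k3] as OpenCV has them; the pictures are not rectified), "position" and "attitude" of the camera in the world; the wrist camera has in their place "mount" (4x4, takes a point from camera to tool coordinates, whose origin is the TCP and whose axes are the flange's). Camera axes: x right, y up, looking along -z (the intrinsics and any distortion apply to the point x, -y, -z); pixel columns grow to the right and rows downward; lengths in m; the calibration is good to about 2 mm. A picture is of the moment at which its call begins: read the wrist's pose just before it. There is no depth.
- manip.sign_off(): hands the job in; it is judged then, once.
The state is a dict: "clock": time; "qpos": joint angles; "qd": joint speeds; "effort": joint torques, N m; "position": TCP position; "ee_rot": TCP orientation; "contact_force": force on the tool from outside, world axes, zero at the start; "moment": the same for the moment, N m; "width": finger opening in m; "gripper_force": force on a finger pad.
Only numpy, scipy, OpenCV 4.12 (cv2) and the standard library are available. Lean on these libraries where they do the work, as an engineer would, in place of code of your own. Each camera call takes 0.05 s, during which the arm holds its last target. There are 200 camera calls.

## Working session

There is one attempt and no reset: what is moved stays moved. The work goes in short steps, Python scripts to look and compute and a shell command to move; the robot and the scene stay as the last step left them, time stands still between calls to the robot, and variables do not carry over. Pictures are saved under pics/ and viewed, at most 10 in all, crops included, and the job is handed in when it is done.

```bash
ls; mkdir -p pics
cat > h.py <<'E'
import numpy as np, cv2
from rig import manip
from scipy.spatial.transform import Rotation as R
def rot(q): 
    q=np.array(q,float)
    return q if q.shape==(3,3) else R.from_quat([q[1],q[2],q[3],q[0]]).as_matrix()
def grab(n):
    s=manip.get_state(); im=manip.get_image(n); 
    K=np.array([[im['fx'],0,im['cx']],[0,im['fy'],im['cy']],[0,0,1.]]); D=np.array(im['distortion'],float)
    if 'mount' in im:
        M=np.array(im['mount']); T=np.eye(4); T[:3,:3]=rot(s['ee_rot']); T[:3,3]=s['position']; C=T@M
    else:
        C=np.eye(4); C[:3,:3]=rot(im['attitude']); C[:3,3]=im['position']
    return np.array(im['frame']),K,D,C
def ray(p,cam):
    K,D,C=cam
    u=cv2.undistortPoints(np.array([[p]],float),K,D)[0,0]
    d=C[:3,:3]@np.array([u[0],-u[1],-1.]); return C[:3,3],d/np.linalg.norm(d)
def atz(p,cam,z):
    o,d=ray(p,cam); return o+d*(z-o[2])/d[2]
def proj(X,cam):
    K,D,C=cam
    c=(np.atleast_2d(X)-C[:3,3])@C[:3,:3]; c=c*[1,-1,-1]
    return cv2.projectPoints(c.reshape(-1,1,3),np.zeros(3),np.zeros(3),K,D)[0][:,0]
def tri(rs):
    A=np.zeros((3,3));b=np.zeros(3)
    for o,d in rs:
        P=np.eye(3)-np.outer(d,d);A+=P;b+=P@o
    X=np.linalg.solve(A,b); return X,[np.linalg.norm((np.eye(3)-np.outer(d,d))@(X-o)) for o,d in rs]
def save(n,f): cv2.imwrite(n,f[...,::-1])
E
python3 - <<'E'
from h import *
import pickle
for n in ['scene','top']:
    f,K,D,C=grab(n); pickle.dump((f,(K,D,C)),open(n+'.pkl','wb')); print(n,K[0],D,C[:3].round(3).tolist())
    save(f'pics/{n}0.png',cv2.resize(f,None,fx=1.5,fy=1.5,interpolation=cv2.INTER_CUBIC))
print(manip.get_state(),manip.grasp_offset)
print(manip.get_image('wrist')['mount'])
E
```

```text
pics
scene [358.12887268   0.         248.00838081] [-0.02879916  0.          0.          0.          0.        ] [[0.777, 0.432, -0.459, -0.021], [-0.629, 0.509, -0.587, -0.655], [-0.02, 0.745, 0.667, 0.838]]
top [357.95374136   0.         256.38047206] [-0.04718824  0.          0.          0.          0.        ] [[0.019, 0.996, -0.084, 0.436], [-1.0, 0.02, 0.013, 0.024], [0.014, 0.084, 0.996, 1.223]]
{'clock': 0.1, 'qpos': array([ 1.20099588e+00,  2.76527462e-01,  1.50602838e+00, -2.24897744e-05,
        1.36068026e+00, -1.21029430e-01]), 'qd': array([-3.21153361e-06, -5.64163205e-07, -3.77851448e-03, -7.18959082e-05,
        1.88862597e-03, -1.22277186e-03]), 'effort': array([-3.26487100e-05, -4.17703664e+01, -2.46404815e+01, -1.64206449e-04,
        6.03713168e-03, -1.61575082e-05]), 'position': array([0.14142877, 0.55684489, 0.23051994]), 'ee_rot': array([-1.88978615e-04,  1.24062634e-01,  9.92274049e-01, -7.99772539e-04]), 'contact_force': array([ 1.31557034, -0.42983903,  0.08255129]), 'moment': array([ 0.01609832, -0.04840901,  0.00300407]), 'gripper_force': 0.0, 'width': 0.08533646297658365} -0.0187
[[-6.77904356e-04  9.48367021e-01  3.17174297e-01  8.02246322e-02]
 [ 9.99999501e-01  4.10365859e-04  9.10308856e-04 -1.09018438e-03]
 [ 7.33149395e-04  3.17174756e-01 -9.48366826e-01 -1.41720132e-01]
 [ 0.00000000e+00  0.00000000e+00  0.00000000e+00  1.00000000e+00]]
```

View pics/top0.png

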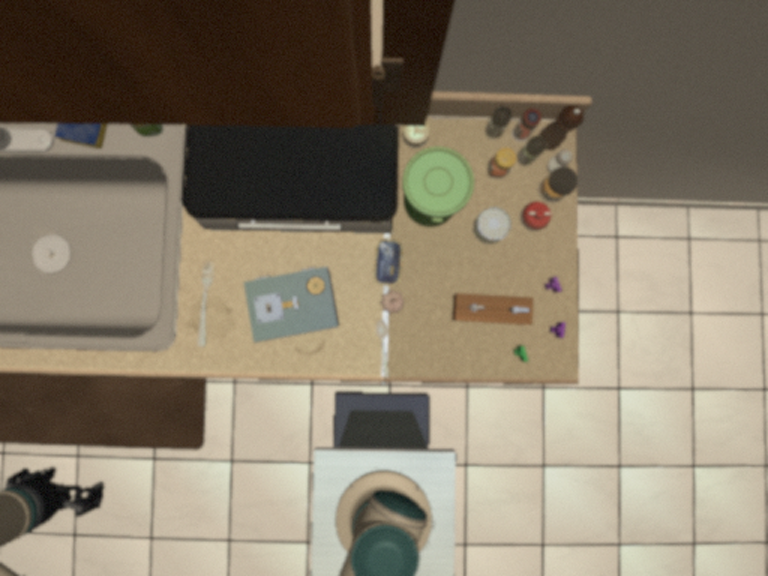

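View pics/scene0.png

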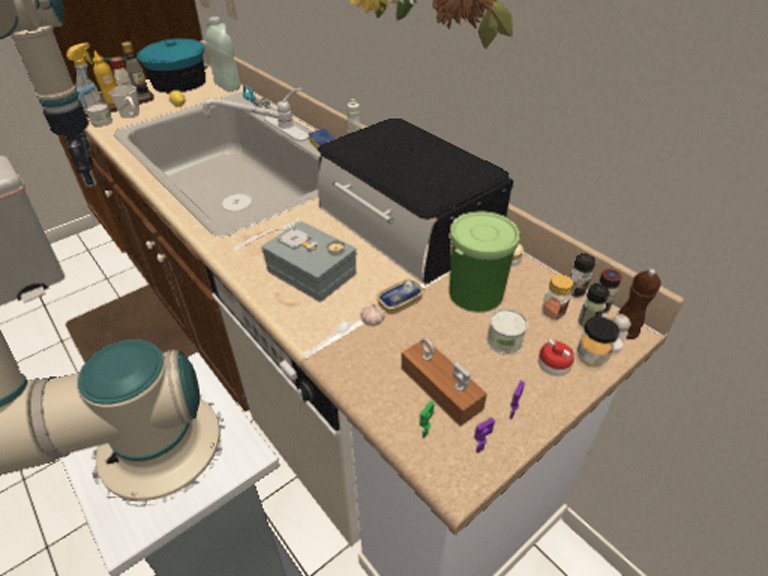

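The top view shows the lock box at (290,303), with its plate at (268,307) and candle at (316,285), and the key stand at (493,309). Square-key candidates in that view are:
- the steel key at (477,307)
- the steel key at (520,310)
- a green look-alike at (522,352)
- purple look-alikes at (555,285) and (559,329)

The steel pair appears in the scene view at (427,348) and (460,374). I'll settle which is square with a wrist close-up.

Run:
```python
from h import *
import pickle
t,ct=pickle.load(open('top.pkl','rb'));s,cs=pickle.load(open('scene.pkl','rb'))
q=lambda a:np.array(a)/1.5
for n,a,b in [('keyA',(477,307),(427,348)),('keyB',(520,310),(460,374)),('plate',(268,307),(297,239))]:
    print(n,*[x for x in tri([ray(q(a),ct),ray(q(b),cs)])])
for p in [(456,293),(534,297),(533,325),(454,320)]: print('stand',atz(q(p),ct,.05).round(4))
for p in [(245,283),(327,268),(338,327),(255,342)]: print('box',atz(q(p),ct,.083).round(4))
a=cv2.resize(s[215:285,260:345],None,fx=6,fy=6,interpolation=cv2.INTER_CUBIC)
save('pics/c1.png',a)
```

```text
keyA [ 0.47008864 -0.18927131  0.07721978] [np.float64(0.0008062573349622598), np.float64(0.0008062573349622792)]
keyB [ 0.46484752 -0.27851923  0.08974197] [np.float64(0.0010442832261704806), np.float64(0.0010442832261705387)]
plate [0.46458782 0.25365834 0.08115687] [np.float64(0.003094474437966769), np.float64(0.0030944744379668644)]
stand [ 0.5014 -0.1484  0.05  ]
stand [ 0.4958 -0.321   0.05  ]
stand [ 0.4343 -0.3186  0.05  ]
stand [ 0.4423 -0.1445  0.05  ]
box [0.5119 0.3058 0.083 ]
box [0.5474 0.1323 0.083 ]
box [0.4227 0.1056 0.083 ]
box [0.3877 0.2798 0.083 ]
```

View pics/c1.png

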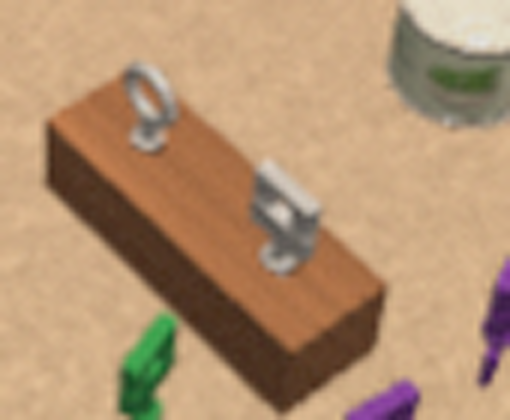

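In the crop, the left key at (150,105) has a ring bow and the right one at (285,215) has a square bow. The target is therefore key B, at about (0.465, -0.279). Before picking it, I'll look at the lock with the wrist camera.

```bash
python3 -m pendant '[{"rz":-6.5},{"rz":-6.5},{"rz":-6.5},{"rz":-6.5}]'; python3 -m pendant '[{"dx":-0.0226,"dy":-0.0331},{"dx":-0.0226,"dy":-0.0331},{"dx":-0.0226,"dy":-0.0331},{"dx":-0.0226,"dy":-0.0331},{"dx":-0.0226,"dy":-0.0331},{"dx":-0.0226,"dy":-0.0331},{"dx":-0.0226,"dy":-0.0331},{"dx":-0.0226,"dy":-0.0331},{"dx":-0.0226,"dy":-0.0331},{"dx":-0.0226,"dy":-0.0331},{"dx":-0.0226,"dy":-0.0331},{}]'
python3 - <<'E'
from h import *
import pickle
f,K,D,C=grab('wrist'); pickle.dump((f,(K,D,C)),open('w1.pkl','wb')); save('pics/w1.png',cv2.resize(f,None,fx=1.5,fy=1.5))
print(manip.get_state()['qpos'])
E
```

```text
[ 1.20098961e+00  2.76366649e-01  1.50563318e+00  2.32802777e-06
  1.36071297e+00 -1.20985032e-01]invalid input
invalid input
```

View pics/w1.png

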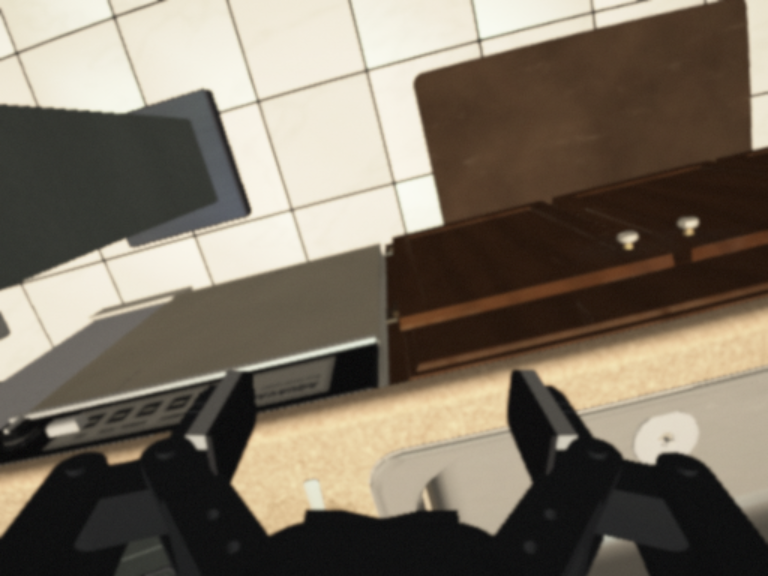

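The wrist view shows the fingers at the bottom (tips near row 380) and the sink and cart beyond; the arm has not moved. The rows were refused, probably because every key is required.

```bash
python3 -m pendant '[{"dx":0,"dy":0,"dz":0,"rx":0,"ry":0,"rz":-6.5,"hand":0.085},{"dx":0,"dy":0,"dz":0,"rx":0,"ry":0,"rz":-6.5,"hand":0.085},{"dx":0,"dy":0,"dz":0,"rx":0,"ry":0,"rz":-6.5,"hand":0.085},{"dx":0,"dy":0,"dz":0,"rx":0,"ry":0,"rz":-6.5,"hand":0.085}]'
```

```text
clock: 0.53
position: [0.1415, 0.5572, 0.2311]
ee_rot: [-0.0, -0.105, 0.994, -0.0]
contact_force: [-0.3, 0.1, 0.1]
width: 0.0853
gripper_force: 0.0
```

```bash
python3 -m pendant '[{"dx":-0.0226,"dy":-0.0331,"dz":0,"rx":0,"ry":0,"rz":0,"hand":0.085},{"dx":-0.0226,"dy":-0.0331,"dz":0,"rx":0,"ry":0,"rz":0,"hand":0.085},{"dx":-0.0226,"dy":-0.0331,"dz":0,"rx":0,"ry":0,"rz":0,"hand":0.085},{"dx":-0.0226,"dy":-0.0331,"dz":0,"rx":0,"ry":0,"rz":0,"hand":0.085},{"dx":-0.0226,"dy":-0.0331,"dz":0,"rx":0,"ry":0,"rz":0,"hand":0.085},{"dx":-0.0226,"dy":-0.0331,"dz":0,"rx":0,"ry":0,"rz":0,"hand":0.085},{"dx":-0.0226,"dy":-0.0331,"dz":0,"rx":0,"ry":0,"rz":0,"hand":0.085},{"dx":-0.0226,"dy":-0.0331,"dz":0,"rx":0,"ry":0,"rz":0,"hand":0.085},{"dx":-0.0226,"dy":-0.0331,"dz":0,"rx":0,"ry":0,"rz":0,"hand":0.085},{"dx":-0.0226,"dy":-0.0331,"dz":0,"rx":0,"ry":0,"rz":0,"hand":0.085},{"dx":-0.0226,"dy":-0.0331,"dz":0,"rx":0,"ry":0,"rz":0,"hand":0.085},{"dx":0,"dy":0,"dz":0,"rx":0,"ry":0,"rz":0,"hand":0.085}]'
cat > look.py <<'E'
import sys,pickle
from h import *
n=sys.argv[1]
f,K,D,C=grab('wrist'); pickle.dump((f,(K,D,C)),open(n+'.pkl','wb')); save(f'pics/{n}.png',cv2.resize(f,None,fx=1.5,fy=1.5))
E
python3 look.py w2
```

```text
clock: 1.53
position: [0.4646, 0.2465, 0.2311]
ee_rot: [0.002, -0.099, 0.995, -0.002]
contact_force: [-0.1, 0.7, -0.3]
width: 0.0853
gripper_force: 0.0
```

View pics/w2.png

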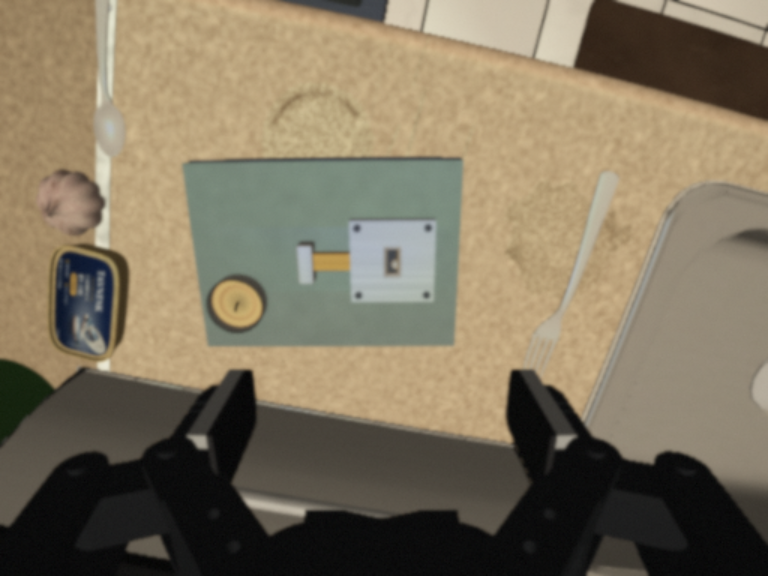

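The wrist view shows the lock plate with corners (349,219), (437,219), (436,303) and (350,303), and the keyhole at (392,261). The bolt and staple are at (305-350,262), and the candle is at (237,303). I'll take a second view 80 mm along for height.

```bash
python3 -m pendant '[{"dx":0,"dy":-0.04,"dz":0,"rx":0,"ry":0,"rz":0,"hand":0.085},{"dx":0,"dy":-0.04,"dz":0,"rx":0,"ry":0,"rz":0,"hand":0.085},{"dx":0,"dy":0,"dz":0,"rx":0,"ry":0,"rz":0,"hand":0.085},{"dx":0,"dy":0,"dz":0,"rx":0,"ry":0,"rz":0,"hand":0.085}]'
python3 look.py w3
cat > plate.py <<'E'
from h import *
import pickle
def quad(n):
    f,cam=pickle.load(open(n+'.pkl','rb')); g=cv2.cvtColor(f,cv2.COLOR_RGB2GRAY)
    m=((g>140)&(f[...,2].astype(int)>f[...,0]-5)).astype(np.uint8); m=cv2.morphologyEx(m,cv2.MORPH_OPEN,np.ones((3,3)))
    N,l,st,c=cv2.connectedComponentsWithStats(m)
    out=None
    for i in range(1,N):
        x,y,w,h,a=st[i]
        if 1500<a<6000 and .8<w/h<1.25 and a/(w*h)>.8: print(n,i,st[i],c[i]); out=i
    mm=(l==out).astype(np.uint8); cn=max(cv2.findContours(mm,0,cv2.CHAIN_APPROX_NONE)[0],key=len); hull=cv2.convexHull(cn)
    q=cv2.approxPolyDP(hull,6,True)[:,0].astype(float); print(q.tolist())
    fill=np.zeros_like(mm); cv2.fillPoly(fill,[cn],1); x,y,w,h,_=st[out]
    sub=g[y+h//2-10:y+h//2+11,x+w//2-9:x+w//2+10].astype(float); wgt=np.clip(150-sub,0,None)
    yy,xx=np.mgrid[:sub.shape[0],:sub.shape[1]]; hole=np.array([(wgt*xx).sum(),(wgt*yy).sum()])/wgt.sum()+[x+w//2-9,y+h//2-10]
    q=q[np.argsort(np.arctan2(*(q-q.mean(0)).T[::-1]))]
    return cam,q,hole
if __name__=='__main__':
    A=quad('w2');B=quad('w3')
    for nm,a,b in [('hole',A[2],B[2])]+[(f'c{i}',A[1][i],B[1][i]) for i in range(4)]:
        X,r=tri([ray(a,A[0]),ray(b,B[0])]); print(nm,a,b,X.round(4),np.round(r,4))
        if nm=='hole': print(atz(a,A[0],.09),atz(b,B[0],.09))
    for S in (A,B):
        P=np.array([atz(p,S[0],.09) for p in S[1]]); print(P[:,:2].round(4).tolist(),P.mean(0).round(4)); 
        for i in range(4): d=P[(i+1)%4]-P[i]; print(np.degrees(np.arctan2(d[1],d[0])).round(1),np.linalg.norm(d).round(4))
E
python3 plate.py
```

```text
clock: 1.92
position: [0.4749, 0.1726, 0.2312]
ee_rot: [-0.0, -0.101, 0.995, 0.0]
contact_force: [0.3, 0.4, -0.2]
width: 0.0851
gripper_force: 0.0
w2 2 [ 231  147   61   55 2909] [261.30457202 173.6830526 ]
[[291.0, 147.0], [288.0, 201.0], [233.0, 200.0], [233.0, 147.0]]Traceback (most recent call last):
  File "plate.py", line 19, in <module>
    A=quad('w2');B=quad('w3')
                   ~~~~^^^^^^
  File "plate.py", line 11, in quad
    mm=(l==out).astype(np.uint8); cn=max(cv2.findContours(mm,0,cv2.CHAIN_APPROX_NONE)[0],key=len); hull=cv2.convexHull(cn)
                                     ~~~^^^^^^^^^^^^^^^^^^^^^^^^^^^^^^^^^^^^^^^^^^^^^^^^^^^^^^^^^
ValueError: max() iterable argument is empty
```

```bash
sed -i "s/m=((g>140)&(f\[...,2\].astype(int)>f\[...,0\]-5))/m=((g>T)\&(f[...,2].astype(int)>f[...,0].astype(int)-5))/; s/^def quad(n):/def quad(n,T=140):/; s/^    out=None/    out=None; print([s.tolist() for s in st[1:] if s[4]>800])/" plate.py; python3 plate.py 2>&1 | head -40
python3 - <<'E'
import pickle,cv2
f=pickle.load(open('w3.pkl','rb'))[0]; print(f[150:200:6,300:380:6].mean(2).astype(int));
E
```

```text
[[231, 147, 61, 55, 2909]]
w2 2 [ 231  147   61   55 2909] [261.30457202 173.6830526 ]
[[291.0, 147.0], [288.0, 201.0], [233.0, 200.0], [233.0, 147.0]]
[]
Traceback (most recent call last):
  File "plate.py", line 19, in <module>
    A=quad('w2');B=quad('w3')
                   ~~~~^^^^^^
  File "plate.py", line 11, in quad
    mm=(l==out).astype(np.uint8); cn=max(cv2.findContours(mm,0,cv2.CHAIN_APPROX_NONE)[0],key=len); hull=cv2.convexHull(cn)
                                     ~~~^^^^^^^^^^^^^^^^^^^^^^^^^^^^^^^^^^^^^^^^^^^^^^^^^^^^^^^^^
ValueError: max() iterable argument is empty
[[133 131 129 124 120 122 122 120 123 117 122 130 129 132]
 [132 123 106 181 181 181 178 178 179 177  96 134 129 138]
 [134 116 181 181 179 179 178 178 177 177 174 127 124 153]
 [134 117 184 184 182 180 181 181 179 179 176 126 126 165]
 [109 122 183 182 182 137  80 177 181 179 177 127 128 171]
 [141 151 180 181 178 137  93 176 175 177 174 127 127 172]
 [132 137 186 185 185 107 105 182 180 179 175 126 126 169]
 [132 149 187 188 187 183 184 185 184 182 166 126 128 168]
 [134 152 176 181 180 179 178 176 175 163 152 125 135 168]]
```

```bash
sed -i "s/T=140/T=155/; s/-5)).astype/-25)).astype/" plate.py; python3 plate.py 2>&1 | head -40
```

```text
[[233, 148, 58, 54, 2601]]
w2 7 [ 233  148   58   54 2601] [261.29027297 173.82122261]
[[290.0, 153.0], [281.0, 200.0], [234.0, 195.0], [233.0, 154.0]]
[[307, 153, 58, 54, 2542]]
w3 5 [ 307  153   58   54 2542] [334.49685287 179.44649882]
[[357.0, 153.0], [364.0, 160.0], [359.0, 199.0], [312.0, 206.0], [309.0, 160.0], [315.0, 153.0]]
hole [260.59926416 173.29433407] [334.19326705 178.53863597] [0.4609 0.2501 0.0891] [0. 0.]
[0.46060833 0.24999278 0.09      ] [0.46073936 0.24976668 0.09      ]
c0 [233. 154.] [309. 160.] [0.4471 0.2199 0.0908] [0.0003 0.0003]
c1 [290. 153.] [315. 153.] [ 0.5257  0.3562 -0.4438] [0.0039 0.0039]
c2 [281. 200.] [357. 153.] [0.4346 0.2451 0.1839] [0.0213 0.0213]
c3 [234. 195.] [364. 160.] [0.4277 0.2236 0.2248] [0.0118 0.0118]
[[0.4469, 0.2199], [0.4351, 0.2737], [0.4841, 0.2761], [0.4882, 0.2282]] [0.4636 0.2495 0.09  ]
102.4 0.0551
2.8 0.0491
-85.0 0.048
-168.5 0.0421
[[0.4476, 0.2202], [0.4397, 0.2241], [0.4313, 0.2644], [0.4365, 0.2734], [0.4766, 0.2811], [0.4936, 0.2356]] [0.4542 0.2498 0.09  ]
153.4 0.0088
101.8 0.0412
59.6 0.0104
-78.3 0.0543
```

Keyhole found at about (0.461, 0.250, 0.0891), against an expected height of 0.090, so it agrees. Next I go to the key.

```bash
python3 -m pendant '[{"dx":0,"dy":0,"dz":0,"rx":0,"ry":0,"rz":7.1,"hand":0.085},{"dx":0,"dy":0,"dz":0,"rx":0,"ry":0,"rz":7.1,"hand":0.085},{"dx":0,"dy":0,"dz":0,"rx":0,"ry":0,"rz":7.1,"hand":0.085},{"dx":0,"dy":0,"dz":0,"rx":0,"ry":0,"rz":7.1,"hand":0.085},{"dx":0,"dy":0,"dz":0,"rx":0,"ry":0,"rz":7.1,"hand":0.085},{"dx":0,"dy":0,"dz":0,"rx":0,"ry":0,"rz":7.1,"hand":0.085},{"dx":0,"dy":0,"dz":0,"rx":0,"ry":0,"rz":7.1,"hand":0.085},{"dx":0,"dy":0,"dz":0,"rx":0,"ry":0,"rz":7.1,"hand":0.085},{"dx":0,"dy":0,"dz":0,"rx":0,"ry":0,"rz":7.1,"hand":0.085},{"dx":0,"dy":0,"dz":0,"rx":0,"ry":0,"rz":7.1,"hand":0.085},{"dx":0,"dy":0,"dz":0,"rx":0,"ry":0,"rz":7.1,"hand":0.085},{"dx":0,"dy":0,"dz":0,"rx":0,"ry":0,"rz":7.1,"hand":0.085}]'
python3 -m pendant '[{"dx":0,"dy":0,"dz":0,"rx":0,"ry":0,"rz":7.05,"hand":0.085},{"dx":0,"dy":0,"dz":0,"rx":0,"ry":0,"rz":7.05,"hand":0.085},{"dx":-0.041,"dy":-0.0025,"dz":0,"rx":0,"ry":0,"rz":0,"hand":0.085},{"dx":-0.041,"dy":-0.0025,"dz":0,"rx":0,"ry":0,"rz":0,"hand":0.085},{"dx":-0.041,"dy":-0.0025,"dz":0,"rx":0,"ry":0,"rz":0,"hand":0.085},{"dx":-0.041,"dy":-0.0025,"dz":0,"rx":0,"ry":0,"rz":0,"hand":0.085},{"dx":-0.041,"dy":-0.0025,"dz":0,"rx":0,"ry":0,"rz":0,"hand":0.085},{"dx":-0.041,"dy":-0.0025,"dz":0,"rx":0,"ry":0,"rz":0,"hand":0.085},{"dx":-0.041,"dy":-0.0025,"dz":0,"rx":0,"ry":0,"rz":0,"hand":0.085},{"dx":-0.041,"dy":-0.0025,"dz":0,"rx":0,"ry":0,"rz":0,"hand":0.085},{"dx":0,"dy":0,"dz":0,"rx":0,"ry":0,"rz":0,"hand":0.085},{"dx":0,"dy":0,"dz":0,"rx":0,"ry":0,"rz":0,"hand":0.085}]'
python3 look.py k1
python3 -m pendant '[{"dx":-0.041,"dy":-0.0025,"dz":0,"rx":0,"ry":0,"rz":0,"hand":0.085},{"dx":-0.041,"dy":-0.0025,"dz":0,"rx":0,"ry":0,"rz":0,"hand":0.085},{"dx":-0.041,"dy":-0.0025,"dz":0,"rx":0,"ry":0,"rz":0,"hand":0.085},{"dx":0,"dy":0,"dz":0,"rx":0,"ry":0,"rz":0,"hand":0.085},{"dx":0,"dy":0,"dz":0,"rx":0,"ry":0,"rz":0,"hand":0.085}]'
python3 look.py k2
python3 - <<'E'
import cv2,numpy as np
a=[cv2.imread(f'pics/k{i}.png')[0:400,120:620] for i in (1,2)]
cv2.imwrite('pics/kk.png',cv2.resize(np.hstack(a),None,fx=.8,fy=.8))
E
```

```text
clock: 2.97
position: [0.4744, 0.1755, 0.2313]
ee_rot: [-0.001, 0.599, 0.801, 0.0]
contact_force: [0.2, -0.5, 0.5]
width: 0.0851
gripper_force: 0.0
clock: 3.97
position: [0.4698, -0.1555, 0.2311]
ee_rot: [-0.0, 0.693, 0.721, 0.0]
contact_force: [0.2, 0.7, -0.7]
width: 0.0852
gripper_force: 0.0
clock: 4.43
position: [0.468, -0.2778, 0.2309]
ee_rot: [-0.001, 0.692, 0.722, 0.001]
contact_force: [0.2, 0.8, 0.7]
width: 0.0848
gripper_force: 0.0
```

View pics/kk.png

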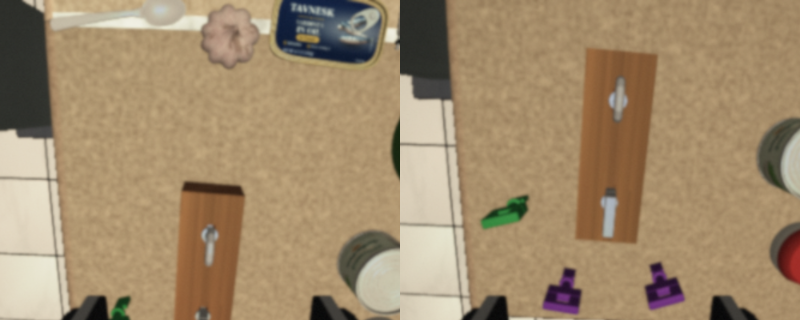

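The right-hand view shows the ring key at crop (618,100) and the square key's bow bar at (609,190-236), with the purple and green look-alikes lying off the stand. I'll measure the bow top and stand edges, then descend part way for the second view.

```bash
python3 -m pendant '[{"dx":0.0,"dy":-0.002,"dz":0.04,"rx":0,"ry":0,"rz":0,"hand":0.085},{"dx":0.03,"dy":0,"dz":0.0,"rx":0,"ry":0,"rz":0,"hand":0.085},{"dx":0,"dy":0,"dz":0,"rx":0,"ry":0,"rz":0,"hand":0.085},{"dx":0,"dy":0,"dz":0,"rx":0,"ry":0,"rz":0,"hand":0.085}]'
python3 look.py k3
cat > key.py <<'E'
from h import *
import pickle
guess=np.array([.466,-.279,.1025])
obs=[]
for n in ('k2','k3'):
    f,cam=pickle.load(open(n+'.pkl','rb')); hsv=cv2.cvtColor(f,cv2.COLOR_RGB2HSV)
    p=proj(guess,cam)[0].astype(int); 
    m=((hsv[...,1]<60)&(hsv[...,2]>150)).astype(np.uint8)
    mm=np.zeros_like(m); mm[max(0,p[1]-40):p[1]+45,p[0]-30:p[0]+30]=m[max(0,p[1]-40):p[1]+45,p[0]-30:p[0]+30]
    N,l,st,c=cv2.connectedComponentsWithStats(mm); i=1+np.argmax(st[1:,4])
    r=cv2.minAreaRect(np.argwhere(l==i)[:,::-1].astype(np.float32)); b=cv2.boxPoints(r)
    print(n,p,st[i],r)
    for y in range(st[i][1]-1,st[i][1]+st[i][3]+1,4): xs=np.where(l[y]==i)[0]; print(y,xs.min() if len(xs) else 0,xs.max() if len(xs) else 0,end=' | ')
    b=b[np.argsort(b[:,1])]; e=[b[:2].mean(0),b[2:].mean(0)]; obs.append((cam,e))
    E=[atz(x,cam,.1025) for x in e]; d=E[0]-E[1]; print('\nends@.1025',E[0].round(4),E[1].round(4),'len',np.linalg.norm(d).round(4),'ang',np.degrees(np.arctan2(d[1],d[0])).round(1),'mid',((E[0]+E[1])/2).round(4))
    w=((f[...,0].astype(int)-f[...,2])>45)&(hsv[...,2]<190)&(hsv[...,1]>110); N,l2,st2,c2=cv2.connectedComponentsWithStats(cv2.morphologyEx(w.astype(np.uint8),cv2.MORPH_OPEN,np.ones((3,3))))
    i=1+np.argmax(st2[1:,4]); r=cv2.minAreaRect(np.argwhere(l2==i)[:,::-1].astype(np.float32)); B=np.array([atz(x,cam,.05)[:2] for x in cv2.boxPoints(r)])
    print('stand',st2[i],B.round(4).tolist(),B.mean(0).round(4))
for k in (0,1): print(*tri([ray(o[1][k],o[0]) for o in obs]))
E
python3 key.py
```

```text
clock: 4.82
position: [0.4638, -0.2447, 0.1911]
ee_rot: [-0.001, 0.69, 0.724, 0.0]
contact_force: [0.2, -1.3, -0.3]
width: 0.0849
gripper_force: 0.0
k2 [250 180] [247 165  14  33 288] ((253.5, 181.0), (32.0, 13.0), 90.0)
164 0 0 | 168 247 260 | 172 249 259 | 176 251 258 | 180 251 258 | 184 250 257 | 188 250 257 | 192 250 257 | 196 250 256 | 
ends@.1025 [ 0.4679 -0.2634  0.1025] [ 0.4692 -0.2952  0.1025] len 0.0318 ang 92.4 mid [ 0.4685 -0.2793  0.1025]
stand [ 226   40   69  163 8133] [[0.4314, -0.3179], [0.4443, -0.1481], [0.5042, -0.1505], [0.5013, -0.3218]] [ 0.4703 -0.2346]
k3 [253 231] [251 214  13  35 311] ((257.39404296875, 231.312255859375), (9.39864730834961, 34.23176956176758), 7.431407928466797)
213 0 0 | 217 255 263 | 221 254 263 | 225 254 262 | 229 254 262 | 233 253 261 | 237 253 261 | 241 252 260 | 245 251 260 | 249 0 0 | 
ends@.1025 [ 0.4702 -0.263   0.1025] [ 0.4681 -0.2955  0.1025] len 0.0326 ang 86.2 mid [ 0.4692 -0.2793  0.1025]
stand [ 226   73   77  173 9393] [[0.435, -0.3184], [0.4441, -0.1485], [0.504, -0.1499], [0.5065, -0.3212]] [ 0.4724 -0.2345]
[ 0.46905092 -0.26309421  0.10284862] [np.float64(0.0011922337948797373), np.float64(0.0011922337948798952)]
[ 0.46860657 -0.29471071  0.10387182] [np.float64(0.0005837411551835727), np.float64(0.0005837411551836976)]
```

```bash
python3 -m pendant '[{"dx":0,"dy":0,"dz":0,"rx":0,"ry":0,"rz":5.4,"hand":0.085},{"dx":-0.0344,"dy":0.0068,"dz":0.0,"rx":0,"ry":0,"rz":0,"hand":0.07},{"dx":0,"dy":0,"dz":0,"rx":0,"ry":0,"rz":0,"hand":0.07},{"dx":0,"dy":0,"dz":0.03,"rx":0,"ry":0,"rz":0,"hand":0.06},{"dx":0,"dy":0,"dz":0.03,"rx":0,"ry":0,"rz":0,"hand":0.06},{"dx":0,"dy":0,"dz":0,"rx":0,"ry":0,"rz":0,"hand":0.06},{"dx":0,"dy":0,"dz":0,"rx":0,"ry":0,"rz":0,"hand":0.06}]'
python3 look.py k4
python3 - <<'E'
from h import *
s=manip.get_state(); print(s['position'],rot(s['ee_rot']).round(4))
im=cv2.imread('pics/k4.png'); cv2.imwrite('pics/k4c.png',im[150:560,170:620])
E
```

```text
clock: 5.45
position: [0.4686, -0.2826, 0.1308]
ee_rot: [-0.001, 0.725, 0.689, -0.0]
contact_force: [0.9, -0.1, 1.3]
width: 0.0597
gripper_force: 0.0
[ 0.46961887 -0.28348934  0.13225268] [[ 5.090e-02  9.987e-01  9.000e-04]
 [ 9.987e-01 -5.090e-02 -6.000e-04]
 [-5.000e-04  9.000e-04 -1.000e+00]]
```

View pics/k4c.png

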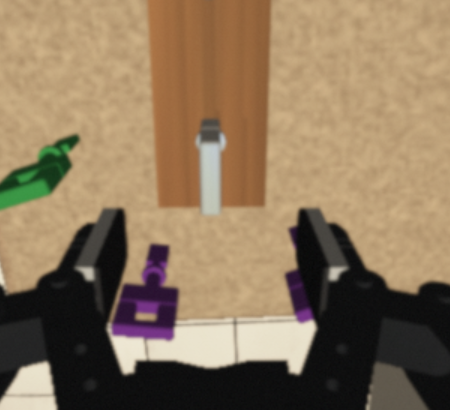

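The crop shows the square key's bow at (210,178), midway between the fingertips (120 and 303, mid 211) and parallel to the stand. I'll go down and grip.

```bash
python3 -m pendant '[{"dx":0.0035,"dy":0,"dz":0.022,"rx":0,"ry":0,"rz":0,"hand":0.06},{"dx":0,"dy":0,"dz":0.022,"rx":0,"ry":0,"rz":0,"hand":0.06},{"dx":0,"dy":0,"dz":0.022,"rx":0,"ry":0,"rz":0,"hand":0.06},{"dx":0,"dy":0,"dz":0,"rx":0,"ry":0,"rz":0,"hand":0.06},{"dx":0,"dy":0,"dz":0,"rx":0,"ry":0,"rz":0,"hand":0.0},{"dx":0,"dy":0,"dz":0,"rx":0,"ry":0,"rz":0,"hand":0.0},{"dx":0,"dy":0,"dz":0,"rx":0,"ry":0,"rz":0,"hand":0.0},{"dx":0,"dy":0,"dz":0,"rx":0,"ry":0,"rz":0,"hand":0.0},{"dx":0,"dy":0,"dz":0,"rx":0,"ry":0,"rz":0,"hand":0.0},{"dx":0,"dy":0,"dz":0,"rx":0,"ry":0,"rz":0,"hand":0.0},{"dx":0,"dy":0,"dz":0,"rx":0,"ry":0,"rz":0,"hand":0.0},{"dx":0,"dy":0,"dz":0,"rx":0,"ry":0,"rz":0,"hand":0.0}]' 80
python3 -c "
from h import *
for i in range(2):
  s=manip.get_state(); print(s['position'],s['width'],s['gripper_force'],s['contact_force'],rot(s['ee_rot'])[:,1])"
```

```text
clock: 6.5
position: [0.4695, -0.2806, 0.0668]
ee_rot: [0.001, 0.725, 0.689, -0.0]
contact_force: [-2.0, -0.5, 7.8]
width: 0.0082
gripper_force: 77.9
[ 0.46946584 -0.28063431  0.06682403] 0.008207127789415932 77.90990218520164 [-2.02338591 -0.48363881  7.83149863] [ 0.99867918 -0.05135911  0.00146429]
[ 0.46946584 -0.28063431  0.06682403] 0.008207127789415932 77.90990218520164 [-2.02338591 -0.48363881  7.83149863] [ 0.99867918 -0.05135911  0.00146429]
```

```bash
python3 -m pendant '[{"dx":0,"dy":0,"dz":-0.02,"rx":0,"ry":0,"rz":0,"hand":0},{"dx":0,"dy":0,"dz":-0.03,"rx":0,"ry":0,"rz":0,"hand":0},{"dx":0,"dy":0,"dz":-0.04,"rx":0,"ry":0,"rz":0,"hand":0},{"dx":0,"dy":0,"dz":-0.04,"rx":0,"ry":0,"rz":0,"hand":0},{"dx":0,"dy":0,"dz":-0.03,"rx":0,"ry":0,"rz":0,"hand":0},{"dx":0,"dy":0,"dz":0,"rx":0,"ry":0,"rz":0,"hand":0},{"dx":0,"dy":0,"dz":0,"rx":0,"ry":0,"rz":0,"hand":0}]'
python3 - <<'E'
from h import *
import pickle
s=manip.get_state(); print(s['width'],s['gripper_force'],s['position'],s['clock'])
for n in ('w2','w3'):
    f,cam=pickle.load(open(n+'.pkl','rb'))
    # teal lid mask, bottom/top edges -> lid orientation
    r,g,b=[f[...,i].astype(int) for i in range(3)]
    m=((g-r>8)&(abs(g-b)<25)&(g>60)).astype(np.uint8); m=cv2.morphologyEx(m,cv2.MORPH_CLOSE,np.ones((9,9)))
    N,l,st,c=cv2.connectedComponentsWithStats(m); i=1+np.argmax(st[1:,4]); x,y,w,h,a=st[i]; print(st[i])
    for side in (0,1):
        pts=[]
        for u in range(x+25,x+w-25,3):
            v=np.where(l[:,u]==i)[0]
            if len(v): pts.append(atz((u,v[0] if side==0 else v[-1]),cam,.083)[:2])
        vx,vy,_,_=cv2.fitLine(np.array(pts,np.float32),cv2.DIST_HUBER,0,.01,.01).ravel(); print('top' if side==0 else 'bottom',np.degrees(np.arctan2(vy,vx))%180)
    for rows in ((y+20,y+h-15),):
        pts=[atz((np.where(l[v]==i)[0][-1],v),cam,.083)[:2] for v in range(*rows,2)]
        vx,vy,_,_=cv2.fitLine(np.array(pts,np.float32),cv2.DIST_HUBER,0,.01,.01).ravel(); print('right',np.degrees(np.arctan2(vy,vx))%180)
E
```

```text
clock: 7.08
position: [0.4701, -0.2807, 0.2278]
ee_rot: [0.003, 0.725, 0.689, 0.001]
contact_force: [0.4, 0.9, -1.2]
width: 0.0077
gripper_force: 78.2
0.0077353896065743355 78.18570144474506 [ 0.47009858 -0.28067703  0.227797  ] 7.0833
[  123   106   185   123 19063]
top 102.05645
bottom 101.62418
right 11.07209
[  199   113   183   122 16088]
top 101.55661
bottom 102.13652
right 10.201599
```

Gripped and lifted. Box yaw is about 11.6°. Now I carry the key over the lock.

```bash
python3 -m pendant '[{"dx":0.0408,"dy":-0.0027,"dz":0,"rx":0,"ry":0,"rz":0,"hand":0},{"dx":0.0408,"dy":-0.0027,"dz":0,"rx":0,"ry":0,"rz":0,"hand":0},{"dx":0.0408,"dy":-0.0027,"dz":0,"rx":0,"ry":0,"rz":0,"hand":0},{"dx":0.0408,"dy":-0.0027,"dz":0,"rx":0,"ry":0,"rz":0,"hand":0},{"dx":0.0408,"dy":-0.0027,"dz":0,"rx":0,"ry":0,"rz":0,"hand":0},{"dx":0.0408,"dy":-0.0027,"dz":0,"rx":0,"ry":0,"rz":0,"hand":0},{"dx":0.0408,"dy":-0.0027,"dz":0,"rx":0,"ry":0,"rz":0,"hand":0},{"dx":0.0408,"dy":-0.0027,"dz":0,"rx":0,"ry":0,"rz":0,"hand":0},{"dx":0.0408,"dy":-0.0027,"dz":0,"rx":0,"ry":0,"rz":0,"hand":0},{"dx":0.0408,"dy":-0.0027,"dz":0,"rx":0,"ry":0,"rz":0,"hand":0},{"dx":0.0408,"dy":-0.0027,"dz":0,"rx":0,"ry":0,"rz":0,"hand":0},{"dx":0.0408,"dy":-0.0027,"dz":0,"rx":0,"ry":0,"rz":0,"hand":0}]'
python3 -m pendant '[{"dx":0.0408,"dy":-0.0027,"dz":0,"rx":0,"ry":0,"rz":0,"hand":0},{"dx":0,"dy":0,"dz":0,"rx":0,"ry":0,"rz":-7.1,"hand":0},{"dx":0,"dy":0,"dz":0,"rx":0,"ry":0,"rz":-7.1,"hand":0},{"dx":0,"dy":0,"dz":0,"rx":0,"ry":0,"rz":-7.1,"hand":0},{"dx":0,"dy":0,"dz":0,"rx":0,"ry":0,"rz":-7.1,"hand":0},{"dx":0,"dy":0,"dz":0,"rx":0,"ry":0,"rz":-7.1,"hand":0},{"dx":0,"dy":0,"dz":0,"rx":0,"ry":0,"rz":-7.1,"hand":0},{"dx":0,"dy":0,"dz":0,"rx":0,"ry":0,"rz":-7.1,"hand":0},{"dx":0,"dy":0,"dz":0,"rx":0,"ry":0,"rz":-7.1,"hand":0},{"dx":0,"dy":0,"dz":0,"rx":0,"ry":0,"rz":-7.1,"hand":0},{"dx":0,"dy":0,"dz":0,"rx":0,"ry":0,"rz":-7.1,"hand":0},{"dx":0,"dy":0,"dz":0,"rx":0,"ry":0,"rz":-7.1,"hand":0}]'
python3 -m pendant '[{"dx":0,"dy":0,"dz":0,"rx":0,"ry":0,"rz":-7,"hand":0},{"dx":0,"dy":0,"dz":0,"rx":0,"ry":0,"rz":-7,"hand":0},{"dx":0,"dy":0,"dz":0,"rx":0,"ry":0,"rz":-7,"hand":0},{"dx":0,"dy":0,"dz":0,"rx":0,"ry":0,"rz":-5.4,"hand":0},{"dx":0,"dy":0,"dz":0,"rx":0,"ry":0,"rz":0,"hand":0},{"dx":0,"dy":0,"dz":0,"rx":0,"ry":0,"rz":0,"hand":0},{"dx":0,"dy":0,"dz":0,"rx":0,"ry":0,"rz":0,"hand":0}]'
python3 - <<'E'
from h import *
s=manip.get_state(); m=rot(s['ee_rot']); print(m.round(4).tolist(),np.degrees(np.arctan2(m[1,1],m[0,1])))
E
```

```text
clock: 8.08
position: [0.4603, 0.2124, 0.2236]
ee_rot: [-0.001, 0.725, 0.689, -0.001]
contact_force: [-0.2, 0.8, 0.1]
width: 0.008
gripper_force: 78.2
clock: 9.08
position: [0.4602, 0.2511, 0.2233]
ee_rot: [-0.002, 0.126, 0.992, -0.001]
contact_force: [-0.1, 0.5, -1.2]
width: 0.0083
gripper_force: 78.2
clock: 9.67
position: [0.4609, 0.2514, 0.2244]
ee_rot: [-0.001, -0.1, 0.995, -0.0]
contact_force: [0.2, 0.5, -0.6]
width: 0.0079
gripper_force: 78.2
[[-0.9802, -0.1981, -0.0018], [-0.1981, 0.9802, -0.0005], [0.0018, -0.0002, -1.0]] 101.42333235493221
```

```bash
python3 -m pendant '[{"dx":0,"dy":0,"dz":0.03,"rx":0,"ry":0,"rz":0,"hand":0},{"dx":0,"dy":0,"dz":0.03,"rx":0,"ry":0,"rz":0,"hand":0},{"dx":0,"dy":0,"dz":0.008,"rx":0,"ry":0,"rz":0,"hand":0},{"dx":0,"dy":0,"dz":0,"rx":0,"ry":0,"rz":0,"hand":0},{"dx":0,"dy":0,"dz":0,"rx":0,"ry":0,"rz":0,"hand":0}]'
python3 look.py l1
python3 - <<'E'
from h import *
import pickle
f,cam=pickle.load(open('l1.pkl','rb'))
s=manip.get_state(); T=np.eye(4);T[:3,:3]=rot(s['ee_rot']);T[:3,3]=s['position']
hole=np.array([.4613,.2506,.09])
print('hole px',proj(hole,cam)); loc=lambda p:(T@np.r_[p,1])[:3]
print('foot px',proj(loc([0,0,.0168+.033]),cam),'collar',proj(loc([0,0,.0168]),cam))
c=proj(hole,cam)[0].astype(int); x0,y0=c[0]-50,c[1]-40
print(x0,y0); save('pics/l1c.png',cv2.resize(f[y0:y0+90,x0:x0+100],None,fx=6,fy=6,interpolation=cv2.INTER_CUBIC))
E
```

```text
clock: 10.08
position: [0.4616, 0.2517, 0.1576]
ee_rot: [-0.0, -0.1, 0.995, 0.0]
contact_force: [0.0, 0.0, -0.9]
width: 0.0077
gripper_force: 78.2
hole px [[254.91883614 202.99684426]]
foot px [[256.60834655 214.46290587]] collar [[257.02261252 236.34314919]]
204 162
```

View pics/l1c.png

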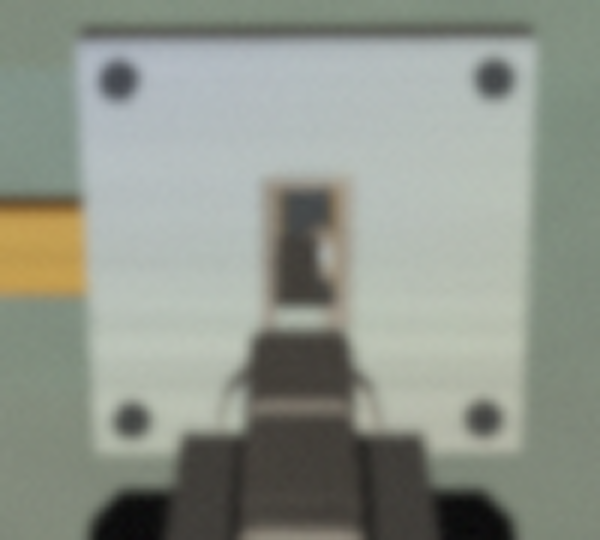

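The crop shows the plate with the slot at (306,180-325). The dark blade tip in front of it spans about x 280-335 from y 230. The bow end is at x 250-352, y from 330. I'll compare this with projected key corners.

Run:
```python
from h import *
import pickle
f,cam=pickle.load(open('l1.pkl','rb')); print(cam[0][0])
s=manip.get_state(); T=np.eye(4);T[:3,:3]=rot(s['ee_rot']);T[:3,3]=s['position']
def P(n,x,y,z):  # key coords mm, key axes = tool x, tool y, -tool z
    print(n,((proj((T@np.r_[x/1e3,y/1e3,.0168-z/1e3,1])[:3],cam)[0]-[204,162])*6).round(0))
for y in(-2.5,2.5): P('foot+x',7,y,-31);P('shoulder+x',7,y,-10)
P('foot mid',3,0,-33)
for y in(-4.5,4.5): P('bow low',17,y,16.5);P('bow top',17,y,52.5)
P('collar top edge',8,0,4);P('collar L',0,-8,4);P('collar R',0,8,4)
P('win low',6,0,32.5)
h=(np.linalg.inv(T)@np.r_[.4613,.2506,.09,1])[:3]; print(h)
```

```text
[296.40594983   0.         253.90179055]
foot+x [294. 265.]
shoulder+x [293. 340.]
foot+x [338. 265.]
shoulder+x [342. 340.]
foot mid [316. 291.]
bow low [268. 358.]
bow top [259. 579.]
bow low [372. 358.]
bow top [392. 579.]
collar top edge [319. 390.]
collar L [236. 465.]
collar R [401. 465.]
win low [322. 566.]
[ 0.00145035 -0.00114049  0.06843684]
```

```bash
python3 -m pendant '[{"dx":-0.0025,"dy":0.0004,"dz":0.008,"rx":0,"ry":0,"rz":0,"hand":0},{"dx":0,"dy":0,"dz":0.004,"rx":0,"ry":0,"rz":0,"hand":0},{"dx":0,"dy":0,"dz":0,"rx":0,"ry":0,"rz":0,"hand":0},{"dx":0,"dy":0,"dz":0,"rx":0,"ry":0,"rz":0,"hand":0},{"dx":0,"dy":0,"dz":0,"rx":0,"ry":0,"rz":0,"hand":0}]'
python3 look.py l2
python3 - <<'E'
from h import *
import pickle
f,cam=pickle.load(open('l2.pkl','rb'))
s=manip.get_state(); T=np.eye(4);T[:3,:3]=rot(s['ee_rot']);T[:3,3]=s['position'];print(s['position'])
x0,y0=217,160
def P(n,x,y,z): print(n,((proj((T@np.r_[x/1e3,y/1e3,.0168-z/1e3,1])[:3],cam)[0]-[x0,y0])*8).round(0))
P('foot+x',7,0,-31);P('shoulder+x',7,0,-10);P('bow low',17,0,16.5);P('foot',0,0,-33)
print('hole',(proj([.4613,.2506,.09],cam)-[x0,y0])*8)
save('pics/l2c.png',cv2.resize(f[y0:y0+72,x0:x0+75],None,fx=8,fy=8,interpolation=cv2.INTER_CUBIC))
E
```

```text
clock: 10.55
position: [0.4639, 0.2525, 0.1456]
ee_rot: [0.0, -0.101, 0.995, 0.0]
contact_force: [0.8, 0.8, -0.7]
width: 0.0079
gripper_force: 78.2
[0.46388757 0.25251667 0.14560034]
foot+x [315. 356.]
shoulder+x [317. 455.]
bow low [321. 477.]
foot [315. 422.]
hole [[299.35445298 366.69656099]]
```

View pics/l2c.png

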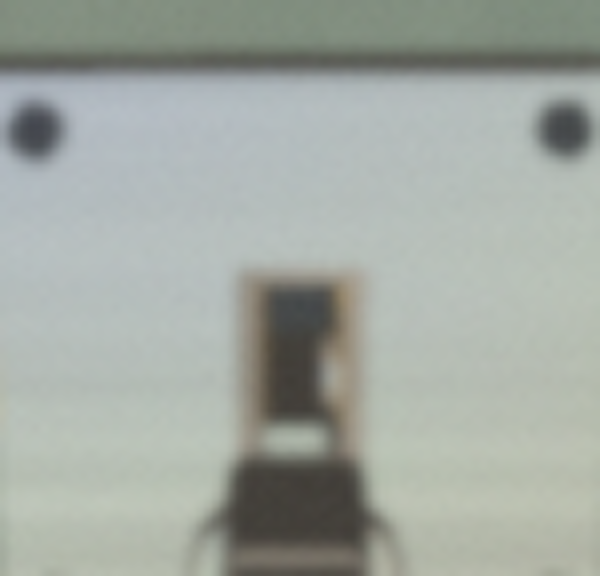

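The crop shows the slot at columns 243-365 (mid 304) with its top edge at row 272. The blade is at columns 265-327 (mid 296), rows 325-420, and its place in the camera frame is unchanged from the last view, so it is indeed the blade. It sits about 0.6 mm left of the slot centre and 1.3 mm towards the camera. I'll correct that and enter.

```bash
python3 -m pendant '[{"dx":-0.0013,"dy":0.0006,"dz":0,"rx":0,"ry":0,"rz":0,"hand":0},{"dx":0,"dy":0,"dz":0.004,"rx":0,"ry":0,"rz":0,"hand":0},{"dx":0,"dy":0,"dz":0.003,"rx":0,"ry":0,"rz":0,"hand":0},{"dx":0,"dy":0,"dz":0.003,"rx":0,"ry":0,"rz":0,"hand":0},{"dx":0,"dy":0,"dz":0,"rx":0,"ry":0,"rz":0,"hand":0},{"dx":0,"dy":0,"dz":0,"rx":0,"ry":0,"rz":0,"hand":0}]' 120
```

```text
clock: 11.1
position: [0.4646, 0.2532, 0.1349]
ee_rot: [-0.0, -0.101, 0.995, -0.0]
contact_force: [0.4, -0.7, -0.5]
width: 0.0073
gripper_force: 116.8
```

```bash
python3 -m pendant '[{"dx":0,"dy":0,"dz":0.003,"rx":0,"ry":0,"rz":0,"hand":0},{"dx":0,"dy":0,"dz":0.002,"rx":0,"ry":0,"rz":0,"hand":0},{"dx":0,"dy":0,"dz":0,"rx":0,"ry":0,"rz":0,"hand":0}]'
```

```text
clock: 11.35
position: [0.4646, 0.2532, 0.1298]
ee_rot: [-0.0, -0.101, 0.995, -0.0]
contact_force: [0.6, -0.4, -0.8]
width: 0.0077
gripper_force: 116.8
```

The foot is 10 mm deep with no side force. Next is wiggling through the pins.

```bash
python3 -m pendant '[{"dx":0,"dy":0,"dz":0.002,"rx":0,"ry":0,"rz":4.6,"hand":0},{"dx":0,"dy":0,"dz":0.001,"rx":0,"ry":0,"rz":-4.6,"hand":0},{"dx":0,"dy":0,"dz":0,"rx":0,"ry":0,"rz":-4.6,"hand":0},{"dx":0,"dy":0,"dz":0,"rx":0,"ry":0,"rz":4.6,"hand":0},{"dx":0,"dy":0,"dz":0.001,"rx":0,"ry":0,"rz":4.6,"hand":0},{"dx":0,"dy":0,"dz":0.002,"rx":0,"ry":0,"rz":-4.6,"hand":0},{"dx":0,"dy":0,"dz":0,"rx":0,"ry":0,"rz":-4.6,"hand":0},{"dx":0,"dy":0,"dz":0,"rx":0,"ry":0,"rz":4.6,"hand":0}]'
```

```text
clock: 12.02
position: [0.4652, 0.2527, 0.1253]
ee_rot: [0.001, -0.102, 0.995, -0.001]
contact_force: [-0.5, -2.8, 2.1]
width: 0.008
gripper_force: 117.0
```

```bash
python3 -m pendant '[{"dx":0,"dy":0,"dz":0.001,"rx":0,"ry":0,"rz":4.6,"hand":0},{"dx":0,"dy":0,"dz":0.001,"rx":0,"ry":0,"rz":-4.6,"hand":0},{"dx":0,"dy":0,"dz":0.001,"rx":0,"ry":0,"rz":-4.6,"hand":0},{"dx":0,"dy":0,"dz":0,"rx":0,"ry":0,"rz":4.6,"hand":0},{"dx":0,"dy":0,"dz":0.001,"rx":0,"ry":0,"rz":4.6,"hand":0},{"dx":0,"dy":0,"dz":0.001,"rx":0,"ry":0,"rz":-4.6,"hand":0},{"dx":0,"dy":0,"dz":0.001,"rx":0,"ry":0,"rz":-4.6,"hand":0},{"dx":0,"dy":0,"dz":0,"rx":0,"ry":0,"rz":4.6,"hand":0}]'
```

```text
clock: 12.68
position: [0.4652, 0.2529, 0.1189]
ee_rot: [0.0, -0.102, 0.995, -0.0]
contact_force: [-0.4, -1.5, 1.1]
width: 0.0072
gripper_force: 117.1
```

```bash
python3 -m pendant '[{"dx":0,"dy":0,"dz":0.001,"rx":0,"ry":0,"rz":4.6,"hand":0},{"dx":0,"dy":0,"dz":0.001,"rx":0,"ry":0,"rz":-4.6,"hand":0},{"dx":0,"dy":0,"dz":0.001,"rx":0,"ry":0,"rz":-4.6,"hand":0},{"dx":0,"dy":0,"dz":0,"rx":0,"ry":0,"rz":4.6,"hand":0},{"dx":0,"dy":0,"dz":0.001,"rx":0,"ry":0,"rz":4.6,"hand":0},{"dx":0,"dy":0,"dz":0.001,"rx":0,"ry":0,"rz":-4.6,"hand":0},{"dx":0,"dy":0,"dz":0.001,"rx":0,"ry":0,"rz":-4.6,"hand":0},{"dx":0,"dy":0,"dz":0,"rx":0,"ry":0,"rz":4.6,"hand":0}]'
```

```text
clock: 13.35
position: [0.4651, 0.2533, 0.113]
ee_rot: [0.0, -0.101, 0.995, 0.0]
contact_force: [0.4, 0.1, 0.0]
width: 0.0077
gripper_force: 117.0
```

```bash
python3 -m pendant '[{"dx":0,"dy":0,"dz":0.001,"rx":0,"ry":0,"rz":4.6,"hand":0},{"dx":0,"dy":0,"dz":0.001,"rx":0,"ry":0,"rz":-4.6,"hand":0},{"dx":0,"dy":0,"dz":0.001,"rx":0,"ry":0,"rz":-4.6,"hand":0},{"dx":0,"dy":0,"dz":0.001,"rx":0,"ry":0,"rz":4.6,"hand":0},{"dx":0,"dy":0,"dz":0,"rx":0,"ry":0,"rz":0,"hand":0}]'
```

```text
clock: 13.77
position: [0.4653, 0.2533, 0.1085]
ee_rot: [0.0, -0.1, 0.995, 0.0]
contact_force: [1.3, -0.0, -0.8]
width: 0.0073
gripper_force: 117.0
```

```bash
python3 -m pendant '[{"dx":0,"dy":0,"dz":0.001,"rx":0,"ry":0,"rz":0,"hand":0},{"dx":0,"dy":0,"dz":0.001,"rx":0,"ry":0,"rz":0,"hand":0},{"dx":0,"dy":0,"dz":0,"rx":0,"ry":0,"rz":0,"hand":0}]'
```

```text
clock: 14.02
position: [0.4652, 0.2533, 0.1069]
ee_rot: [0.0, -0.101, 0.995, 0.0]
contact_force: [-1.5, -0.8, 3.4]
width: 0.0077
gripper_force: 117.6
```

```bash
python3 -m pendant '[{"dx":0,"dy":0,"dz":0.001,"rx":0,"ry":0,"rz":0,"hand":0},{"dx":0,"dy":0,"dz":0,"rx":0,"ry":0,"rz":0,"hand":0}]'
```

```text
clock: 14.18
position: [0.4653, 0.2533, 0.1069]
ee_rot: [0.001, -0.101, 0.995, 0.0]
contact_force: [-2.1, -1.5, 10.5]
width: 0.0075
gripper_force: 118.4
```

Home: 10 N of reaction and no further travel. Now I turn, checking the side force.

```bash
python3 -m pendant '[{"dx":0,"dy":0,"dz":0,"rx":0,"ry":0,"rz":5,"hand":0},{"dx":0,"dy":0,"dz":0,"rx":0,"ry":0,"rz":5,"hand":0},{"dx":0,"dy":0,"dz":0,"rx":0,"ry":0,"rz":5,"hand":0},{"dx":0,"dy":0,"dz":0,"rx":0,"ry":0,"rz":5,"hand":0},{"dx":0,"dy":0,"dz":0,"rx":0,"ry":0,"rz":0,"hand":0}]'; python3 -c "
from h import *
s=manip.get_state();print(s['moment'],rot(s['ee_rot'])[:,:2].T.round(3))"
```

```text
clock: 14.6
position: [0.4656, 0.2525, 0.1069]
ee_rot: [0.001, 0.074, 0.997, -0.001]
contact_force: [-1.2, -3.4, 9.8]
width: 0.0074
gripper_force: 118.1
[-0.74996922  0.20677533 -0.0033167 ] [[-0.989  0.148 -0.002]
 [ 0.148  0.989 -0.001]]
```

```bash
python3 -m pendant '[{"dx":0,"dy":-0.0005,"dz":0,"rx":0,"ry":0,"rz":5,"hand":0},{"dx":0,"dy":-0.00016,"dz":0,"rx":0,"ry":0,"rz":5,"hand":0},{"dx":0,"dy":-0.00016,"dz":0,"rx":0,"ry":0,"rz":5,"hand":0},{"dx":0,"dy":-0.00016,"dz":0,"rx":0,"ry":0,"rz":5,"hand":0},{"dx":0,"dy":0,"dz":0,"rx":0,"ry":0,"rz":0,"hand":0}]'; python3 -c "
from h import *
s=manip.get_state();print(s['moment'],rot(s['ee_rot'])[:,:2].T.round(3))"
```

```text
clock: 15.02
position: [0.4653, 0.2511, 0.1069]
ee_rot: [0.001, 0.246, 0.969, -0.001]
contact_force: [-1.3, -4.9, 10.6]
width: 0.0078
gripper_force: 118.2
[-0.93964783  0.21621301  0.02002664] [[-0.879  0.477 -0.003]
 [ 0.477  0.879 -0.001]]
```

```bash
python3 -m pendant '[{"dx":-0.0002,"dy":-0.0004,"dz":0,"rx":0,"ry":0,"rz":5,"hand":0},{"dx":-0.0002,"dy":-0.0003,"dz":0,"rx":0,"ry":0,"rz":5,"hand":0},{"dx":0,"dy":-0.0002,"dz":0,"rx":0,"ry":0,"rz":5,"hand":0},{"dx":0,"dy":-0.0002,"dz":0,"rx":0,"ry":0,"rz":5,"hand":0},{"dx":0,"dy":0,"dz":0,"rx":0,"ry":0,"rz":0,"hand":0}]'; python3 -c "
from h import *
s=manip.get_state();print(s['moment'],rot(s['ee_rot'])[:,:2].T.round(3))"
```

```text
clock: 15.43
position: [0.4646, 0.2499, 0.1069]
ee_rot: [0.001, 0.411, 0.912, -0.001]
contact_force: [-1.3, -4.9, 11.7]
width: 0.0073
gripper_force: 118.3
[-1.00456424  0.39504237  0.07312301] [[-0.663  0.749 -0.003]
 [ 0.749  0.663 -0.001]]
```

```bash
python3 -m pendant '[{"dx":-0.0003,"dy":-0.0003,"dz":0,"rx":0,"ry":0,"rz":5,"hand":0},{"dx":-0.0002,"dy":-0.0003,"dz":0,"rx":0,"ry":0,"rz":5,"hand":0},{"dx":0,"dy":-0.0002,"dz":0,"rx":0,"ry":0,"rz":5,"hand":0},{"dx":0,"dy":-0.0002,"dz":0,"rx":0,"ry":0,"rz":5,"hand":0},{"dx":0,"dy":0,"dz":0,"rx":0,"ry":0,"rz":0,"hand":0}]'; python3 -c "
from h import *
s=manip.get_state();print(s['moment'],rot(s['ee_rot'])[:,:2].T.round(3))"
```

```text
clock: 15.85
position: [0.4636, 0.249, 0.1069]
ee_rot: [0.001, 0.563, 0.827, -0.001]
contact_force: [-2.7, -4.5, 11.8]
width: 0.0075
gripper_force: 118.4
[-0.93464938  0.57883159  0.06173978] [[-0.367  0.93  -0.002]
 [ 0.93   0.367 -0.001]]
```

```bash
python3 -m pendant '[{"dx":0,"dy":-0.0002,"dz":0,"rx":0,"ry":0,"rz":5,"hand":0},{"dx":0,"dy":-0.0002,"dz":0,"rx":0,"ry":0,"rz":5,"hand":0},{"dx":0,"dy":-0.0002,"dz":0,"rx":0,"ry":0,"rz":4,"hand":0},{"dx":0,"dy":0,"dz":0,"rx":0,"ry":0,"rz":0,"hand":0},{"dx":0,"dy":0,"dz":0,"rx":0,"ry":0,"rz":0,"hand":0}]'; python3 -c "
from h import *
s=manip.get_state();print(s['moment'],rot(s['ee_rot'])[:,:2].T.round(3))"; python3 look.py f1; python3 -c "
import cv2; im=cv2.imread('pics/f1.png'); cv2.imwrite('pics/f1c.png',im[100:520,150:650])"
```

```text
clock: 16.27
position: [0.4627, 0.2487, 0.1069]
ee_rot: [0.001, 0.658, 0.753, -0.001]
contact_force: [-2.7, -4.5, 13.8]
width: 0.0073
gripper_force: 118.5
[-1.02775841  0.64289707  0.14115807] [[-0.133  0.991 -0.003]
 [ 0.991  0.133 -0.001]]
```

View pics/f1c.png

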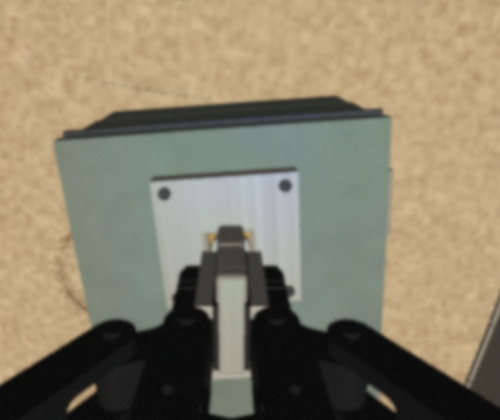

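The crop shows the key seated at (231,235) on the plate, still gripped and turned about 94° (1.64 rad). Less 0.15 rad of play, that leaves the cylinder near 1.49 rad. The reaction moment agrees with the spring being held, so I'm handing in.

```bash
python3 -m pendant '[{"dx":0,"dy":0,"dz":0,"rx":0,"ry":0,"rz":0,"hand":0},{"dx":0,"dy":0,"dz":0,"rx":0,"ry":0,"rz":0,"hand":0}]'; python3 -c "
from rig import manip; print(manip.sign_off())"
```

```text
clock: 16.48
position: [0.4627, 0.2487, 0.1069]
ee_rot: [0.001, 0.658, 0.753, -0.001]
contact_force: [-3.4, -4.6, 12.9]
width: 0.0075
gripper_force: 118.5
the job is handed in; nothing more can be done
None
```

The square key is fully home in the lock, turned about 94° clockwise and still gripped and held; I handed the job in at 16.5 s, and no verdict came back.

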